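# Lay out a test board: battery under its snap cover, converter between, radio behind

## Task

Set the battery pack flat in the middle of the grey battery housing on the black board, long side along the housing's, then put the white cover over it and press it down evenly until it has clicked home along all four edges. Lay the finned converter flat in the middle of the mounting plate between the housing and the flight computer, and the steel radio unit flat in the middle of the mounting plate behind the computer (on its far side from the robot), both with their long sides along the plate's. Leave the jar of screws standing where it is.

Things in the scene. Friction and masses are not known exactly. Their poses are not given: they have to be found in the camera images.
- pack: battery pack: four round grey-blue cells side by side and one on another between two black end plates, 64 x 34 x 34 mm, 0.18 kg nominal; origin at the centre of its underside; x along its 64 mm side (along the cells), z up. Starts upright on the silver mat (mat top 2 mm over the table), like the other three loose parts
- cover: white plastic clip-on cover: upside-down box, 86 x 58 mm, 46 mm high, five dark slots in its flat top, 0.07 kg; a bead round the lower edge sticks out 2 mm; inside 78 x 50 mm, 43 mm high. Origin at the centre of its lower edge; x along its 86 mm side, z up. In the housing it first rests on the clips, 8 mm too high; home, its origin is 5 mm (top 51 mm) above the housing's origin
- converter: power converter with a finned bare aluminium heat sink on top (eight fins along its length), black below, 60 x 44 x 34 mm, 0.16 kg; origin at the centre of its underside; x along its 60 mm side, z up
- radio: radio unit, a smooth flat-topped steel can 62 x 44 x 26 mm with two small brass connectors sticking out 9 mm from one short end, 0.14 kg; origin at the centre of the can's underside; x along its 62 mm side towards the connectors, z up
- housing: battery housing: fixed grey plastic tray, 108 x 80 mm, at one end of the board's near row (may have swapped with the computer). Origin centre of underside; x along its long side, away from the robot; y left. Floor 92 x 64 mm, 5 mm up; flared rim 19 mm high. A sprung steel clip in each wall; about 10 N on the cover pushes it past all four; if it sits aslant, press the edge still high
- computer: flight computer: fixed stack of two green circuit boards with black chips on brass posts, 84 x 64 x 26 mm, at the other end of the black board's near row from the housing; origin at the centre of its underside; x along its 84 mm side, away from the robot, y to the robot's left. The bay behind it lies 140 mm along its x
- bay_mid: plain aluminium mounting plate (bay), 84 x 64 x 3 mm, four dark dots at its corners, lying fixed on the black board; origin at the centre of its underside, 3 mm below its top face; x along its 84 mm side, pointing away from the robot; it lies midway between the housing and the computer, 120 mm from each
- bay_left: plain aluminium mounting plate (bay), 84 x 64 x 3 mm, four dark dots at its corners, lying fixed on the black board; origin at the centre of its underside, 3 mm below its top face; x along its 84 mm side, pointing away from the robot; it is the left one, as the robot sees it, of the two in the far row, 140 mm behind whichever of housing and computer stands at the left
- bay_right: plain aluminium mounting plate (bay), 84 x 64 x 3 mm, four dark dots at its corners, lying fixed on the black board; origin at the centre of its underside, 3 mm below its top face; x along its 84 mm side, pointing away from the robot; it is the right one of the two in the far row, 140 mm behind whichever of housing and computer stands at the right
- jar: small open clear jar of screws, 32 mm across and 34 mm high, standing loose among the four loose parts; origin at the centre of its underside; to be left alone
Mind the look-alikes: they are no part of the job. What is shaped like the radio but purple is not meant. What is shaped like the cover but turquoise is not meant.

How it is judged:
At the end, for the whole second after the job is handed in: Pack on the housing floor (12 mm, 0.3 rad); cover snapped home over it (origin 2 to 7.5 mm above the housing's, 4 mm sideways, tilt 0.035 rad); converter flat on the plate between housing and computer, radio flat on the plate behind the computer (each 12 mm, 0.2 rad); all four at rest (x of pack in the frame of housing between -0.012 and 0.012 m and y of pack in the frame of housing between -0.012 and 0.012 m and z of pack in the frame of housing below 0.008 m and angle between the x axis of pack and the x axis of housing, either way round below 0.3 rad and x of cover in the frame of housing between -0.004 and 0.004 m and y of cover in the frame of housing between -0.004 and 0.004 m and z of cover in the frame of housing between 0.002 and 0.0075 m and angle between cover's own z axis and vertical below 0.035 rad and horizontal distance between converter and bay_mid below 0.012 m and angle between the x axis of converter and the x axis of bay_mid, either way round below 0.2 rad and z of converter in the frame of bay_mid between 0.001 and 0.006 m and angle between each of converter, radio's own z axis and vertical below 0.06 rad and x of radio in the frame of computer between 0.128 and 0.152 m and y of radio in the frame of computer between -0.012 and 0.012 m and angle between the x axis of radio and the x axis of computer, either way round below 0.2 rad and z of radio in the frame of computer between 0.001 and 0.006 m and linear speed of each of pack, cover, converter, radio below 0.02 m/s); the robot touches nothing.
It fails at once if the jar of screws is moved more than 30 mm or tipped over (distance of jar from where it was at the start of the episode above 0.03 m or angle between jar's own z axis and vertical above 0.5 rad).
It also fails if it takes over 118 s, if anything falls off the work surface, if the arm or the gripper's body presses on something with over 40 N, if the wrist force passes 120 N, or if a joint passes its speed limit or range.

## Robot

A 7-joint arm with a two-finger parallel gripper is mounted at the origin on the work surface. World frame = base frame: x ahead of the robot, y to its left, z up, the work surface at z = 0. Lengths are in m, angles in rad, forces in N, time in s.
With the tool pointing down it reaches from about 0.4 to 0.875 m from the base axis. Payload 4.4 kg.
Tool frame: the origin (TCP) lies at the very end of the fingers, on their centre line; the grasp point (between the pads) lies env.grasp_offset behind it (env.grasp_offset is the distance from the TCP to the grasp point, in m); z points along the fingers, y is the direction in which the jaws open and shut (so a half turn about z gives the same grasp; the last joint's range is limited). The gripper opens to 85 mm and grips with 20 to 120 N. Pads are 22 mm wide; open, the fingers measure 114 mm over their backs; the gripper's body (76 mm by 85 mm) begins 54 mm behind the grasp point. The pads swing forward as they close: fully open they stand 13 mm farther back than shut.
Start: joints at [1.19, 0.628, 0.038, 1.517, -0.027, 0.996, -0.02], TCP at [0.201, -0.618, 0.231] pointing down, gripper open.
Joint ranges: [-3.06, 3.06], [-0.37, 2.12], [-1.25, 1.32], [0.18, 2.47], [-1.1, 4.24], [0.23, 1.98], [-2.94, 2.94]. Speed limits (rad/s): [2.57, 2.57, 3.14, 3.14, 3.14, 3.14, 3.14].

## Interface

Orientations are given as [roll, pitch, yaw] about the fixed x, y, z axes, in that order (R = Rz(yaw) Ry(pitch) Rx(roll)).
In Python, from cell import env gives the robot as it stands.
- The arm moves only by the tool send_rows, never from a script. Its argument "deltas" is a list of rows, each a list of 6 numbers: the shift along the tool's x, y, z in m, then the turn, a rotation vector about the tool's x, y, z in degrees. A call has 1 to 20 rows; each row is the pose to reach, as a shift and turn from the pose commanded when the call began, along the tool's axes at that moment; what a row does not reach only later rows make up. A row lasts 1/12 s, in which the tool goes at most 41.7 mm and 7.16 degrees, less where a joint would pass 70% of its speed; a pose out of reach is approached as far as the arm can. A call with a gripper value outside its range is refused whole. "grip" is the finger opening in m, from 0 to 0.0854, set as the call begins (left out, the last holds). The fingers move at their own pace and stop on an object; "force" is the grip in N (left out, the last holds). Time passes only in rows, so rows that repeat a pose let the fingers close. It gives the time, the measured TCP pose, the force and the opening at its end, in the units of the state.
- env.sense(): the state, without advancing time (a new reading comes with each control period).
- env.grab_frame(name): name is "scene" or "top"; returns the picture (480x640x3 uint8, red, green, blue); there is no depth.
- env.calibration(name): a dict with "vfov" (degrees; the focal length in pixels is half the picture's height over the tangent of half this angle, whatever the lens; pixels are square), "cx", "cy" (the principal point, pixels), "R" (3x3) and "t" (3): a world point X has camera coordinates R X + t. Camera axes: x right, y down, z forward; pixel columns grow to the right and rows downward; lengths in m; the calibration is good to about 2 mm. A picture is of the moment at which its call begins. calibration takes no time and is no camera call.
- env.hand_in(): hands the job in, once; it reports no verdict.
The state is a dict: "t": time; "joint_positions": joint angles; "joint_velocities": joint speeds; "joint_efforts": joint torques, N m; "tool_pos": TCP position; "tcp_rot": TCP orientation; "contact_force": force on the tool from outside, world axes, zero at the start; "wrist_torque": the same for the moment, N m; "finger_gap": opening from 0.0 (shut) to 1.0 (fully open).
Only numpy, scipy, OpenCV 4.12 (cv2) and the standard library are available. Lean on these libraries where they do the work, as an engineer would, in place of code of your own. Each camera call takes 0.05 s, during which the arm holds its last target. There are 200 camera calls.

## Working session

There is one attempt and no reset: what is moved stays moved. The work goes in short steps, Python scripts to look and compute and a tool call to move; the robot and the scene stay as the last step left them, time stands still between calls to the robot, and variables do not carry over. Pictures are saved under pics/ and viewed, about 12 in all and at most 16, crops included, and the job is handed in when it is done.

Besides the shell and the picture viewer there is one more tool, called after "Emit:" as a command line: name --pt "numbers of a row" for each row, then --argument value for the rest. send_rows: Moves the arm, as the interface text tells. Its arguments: {"type":"object","properties":{"deltas":{"type":"array"},"grip":{"type":"number"},"force":{"type":"number"}},"required":["deltas"]}

```bash
ls; mkdir -p pics; python3 - <<'E'
from cell import env
import cv2,numpy as np
np.set_printoptions(precision=4,suppress=True)
for n in("scene","top"):
    cv2.imwrite(f"pics/{n}0.png",env.grab_frame(n)[:,:,::-1]); c=env.calibration(n); print(n,c)
print(env.sense(),env.grasp_offset)
E
```

```text
pics
scene {'vfov': 50.5789625267704, 'cx': 324.2070497606054, 'cy': 245.17664459179036, 'R': array([[-0.438 ,  0.899 , -0.0025],
       [ 0.5027,  0.2426, -0.8297],
       [-0.7453, -0.3646, -0.5582]]), 't': array([ 0.0476, -0.2575,  1.6924])}
top {'vfov': 42.89813076130909, 'cx': 323.753467496934, 'cy': 246.03121082253983, 'R': array([[ 0.0174, -0.9998,  0.0105],
       [-0.9907, -0.0187, -0.1349],
       [ 0.1351, -0.0081, -0.9908]]), 't': array([0.1853, 0.5123, 1.7616])}
{'t': 0.1, 'joint_positions': array([ 1.1902,  0.6292,  0.0384,  1.5183, -0.027 ,  0.9963, -0.02  ]), 'joint_velocities': array([-0.0018, -0.0018,  0.0017, -0.0023, -0.0004,  0.0007, -0.0013]), 'joint_efforts': array([  0.0039, -56.4529,   1.2308, -19.3972,   0.0113,   0.0054,
         0.    ]), 'tool_pos': array([ 0.2011, -0.6175,  0.2305]), 'tcp_rot': array([-3.1399, -0.    ,  0.3148]), 'contact_force': array([ 0.2869,  1.1912, -1.0652]), 'wrist_torque': array([-0.014 , -0.0077, -0.0068]), 'finger_gap': 1.0033505668181852} 0.0187
```

View pics/top0.png

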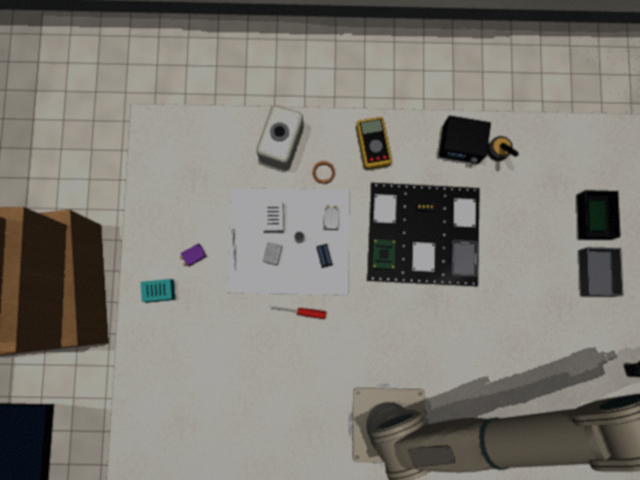

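View pics/scene0.png

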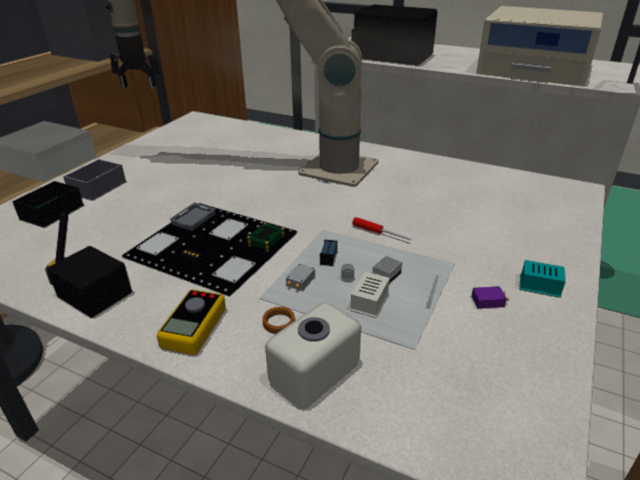

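The top view shows these things:
- Silver mat at (290,240), with the cover (slots) at (274,217), the radio at (331,217), the converter at (272,254), the pack at (325,255) and the jar at (299,237).
- Board with the computer at (383,253), the housing at (465,258), bay_mid at (424,256) and bay_left, behind the computer, at (385,208).

There are two look-alike pairs:
- **Cover:** white at (274,217) or turquoise at (157,290). The white one fits the description.
- **Radio:** steel with connectors at (331,217) or purple at (193,254). The steel one fits.

I'll confirm both in an enlarged crop.

```bash
cat > h.py <<'E'
import numpy as np,cv2
from cell import env
np.set_printoptions(precision=4,suppress=True)
def K(c):
    f=240/np.tan(np.radians(c["vfov"]/2)); return f,c["cx"],c["cy"]
def ray(n,u,v,z):
    "pixel -> world point on plane z"
    c=env.calibration(n);f,cx,cy=K(c);R=np.array(c["R"]);o=-R.T@np.array(c["t"])
    d=R.T@np.array([(u-cx)/f,(v-cy)/f,1.]);return o+d*(z-o[2])/d[2]
def proj(n,X):
    c=env.calibration(n);f,cx,cy=K(c);p=np.array(c["R"])@np.array(X)+np.array(c["t"]);return np.array([cx+f*p[0]/p[2],cy+f*p[1]/p[2]])
def grab(n,name=None):
    im=env.grab_frame(n)[:,:,::-1].copy()
    if name: cv2.imwrite(f"pics/{name}.png",im)
    return im
def crop(im,x,y,w,h,s): return cv2.resize(im[y:y+h,x:x+w],None,fx=s,fy=s,interpolation=cv2.INTER_CUBIC)
def rectify(im,z,x0,x1,y0,y1,mm=1.0):
    "top view of plane z from the top camera: rows=-x, cols=-y"
    W=int((y1-y0)*1000/mm);H=int((x1-x0)*1000/mm)
    src=np.float32([proj("top",p) for p in((x1,y1,z),(x1,y0,z),(x0,y0,z),(x0,y1,z))])
    M=cv2.getPerspectiveTransform(src,np.float32([[0,0],[W,0],[W,H],[0,H]]))
    return cv2.warpPerspective(im,M,(W,H),flags=cv2.INTER_CUBIC)
E
python3 - <<'E'
from h import *
im=cv2.imread("pics/top0.png");s=cv2.imread("pics/scene0.png")
a=crop(im,225,180,260,112,3);b=crop(s,120,195,260,90,3)
cv2.imwrite("pics/c1.png",np.vstack([a,b]))
for u,v in((274,217),(331,217),(272,254),(325,255),(299,237),(383,253),(465,258),(424,256),(385,208)):print(u,v,ray("top",u,v,.03))
E
```

```text
274 217 [0.5933 0.3433 0.03  ]
331 217 [0.5966 0.1745 0.03  ]
272 254 [0.4829 0.3461 0.03  ]
325 255 [0.4828 0.1904 0.03  ]
299 237 [0.5349 0.268  0.03  ]
383 253 [0.4919 0.0198 0.03  ]
465 258 [ 0.4816 -0.222   0.03  ]
424 256 [ 0.4853 -0.1011  0.03  ]
385 208 [0.6269 0.0144 0.03  ]
```

View pics/c1.png

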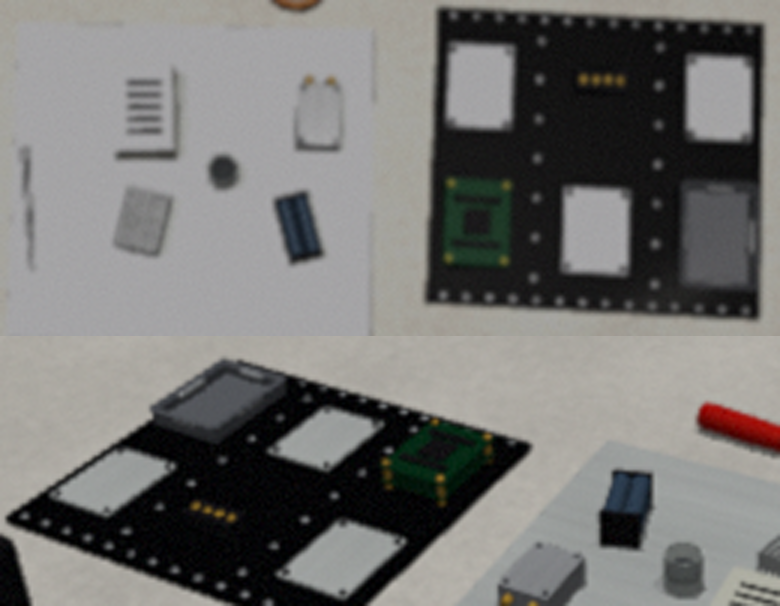

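Confirmed. The white slotted cover and the steel radio with two brass connectors are on the mat. The housing is on the right and the computer on the left, so the radio goes to bay_left. Next I'll measure the plates and parts.

```bash
python3 - <<'E'
from h import *
im=cv2.imread("pics/top0.png");sc=cv2.imread("pics/scene0.png")
# plates: bright blobs inside the board, both views
def blobs(img,box,th,amin,inv=False):
    x,y,w,h=box; g=cv2.resize(cv2.cvtColor(img,cv2.COLOR_BGR2GRAY)[y:y+h,x:x+w],None,fx=4,fy=4,interpolation=cv2.INTER_CUBIC)
    m=((g<th) if inv else (g>th)).astype(np.uint8); m=cv2.morphologyEx(m,cv2.MORPH_CLOSE,np.ones((9,9)))
    out=[]
    for c in cv2.findContours(m,0,2)[0]:
        if cv2.contourArea(c)>amin*16:
            (a,b)=[ (k+.5)/4-.5 for k in np.mean(cv2.boxPoints(cv2.minAreaRect(c)),0)]
            P=cv2.boxPoints(cv2.minAreaRect(c)); P=(P+.5)/4-.5+[x,y]
            M=cv2.moments(c); out.append((np.array([(M['m10']/M['m00']+.5)/4-.5+x,(M['m01']/M['m00']+.5)/4-.5+y]),P))
    return out
pl=blobs(im,(372,188,103,90),110,300)
ps=blobs(sc,(128,208,165,80),110,200)
print("scene",[p[0] for p in ps])
def tri(ut,us):
    A=[];b=[]
    for n,(u,v) in(("top",ut),("scene",us)):
        c=env.calibration(n);f,cx,cy=K(c);R=np.array(c["R"]);t=np.array(c["t"])
        for k,q in((0,(u-cx)/f),(1,(v-cy)/f)): A.append(R[k]-q*R[2]);b.append(q*t[2]-t[k])
    return np.linalg.lstsq(np.array(A),np.array(b),rcond=None)
for c,P in pl:
    W=np.array([ray("top",*p,.008) for p in P]); e=[W[(i+1)%4]-W[i] for i in range(4)]
    l=max(e[:2],key=np.linalg.norm); X=ray("top",*c,.008)
    uv=proj("scene",X); s=min(ps,key=lambda q:np.linalg.norm(q[0]-uv))
    T=tri(c,s[0]); print("plate",c,X,"tri",T[0],"size",[np.linalg.norm(k) for k in e[:2]],"ang",np.degrees(np.arctan(l[1]/l[0])),"scenepx resid",s[0]-uv)
# loose parts rectified at top height, 0.5 mm/px
pan=[]
for n,x,y,z in(("pack",.483,.19,.036),("cover",.593,.343,.048),("conv",.483,.346,.036),("radio",.593,.1745,.028)):
    r=rectify(im,z,x-.065,x+.065,y-.065,y+.065,.5); cv2.imwrite(f"pics/r_{n}.png",r)
    r=cv2.normalize(r,None,0,255,cv2.NORM_MINMAX); r=cv2.resize(r,(300,300))
    for k in range(0,13,2):
        p=int((k*10+5)*300/130); cv2.line(r,(p,0),(p,4),(0,0,255),1);cv2.line(r,(0,p),(4,p),(0,0,255),1)
    cv2.line(r,(145,150),(155,150),(0,0,255),1);cv2.line(r,(150,145),(150,155),(0,0,255),1); pan.append(r)
cv2.imwrite("pics/parts.png",np.vstack([np.hstack(pan[:2]),np.hstack(pan[2:])]))
E
```

```text
scene [array([153.6385, 277.9674]), array([233.4791, 268.747 ]), array([273.8969, 270.0082]), array([228.1208, 228.6455]), array([267.4512, 214.7083]), array([149.7598, 227.7374])]
plate [423.157  256.4949] [ 0.4865 -0.1024  0.008 ] tri [ 0.4865 -0.1025  0.0079] size [np.float64(0.06438472315186605), np.float64(0.08555560836330058)] ang -0.3977491369126132 scenepx resid [-0.0711  0.0172]
plate [464.0854 212.3163] [ 0.6228 -0.2265  0.008 ] tri [ 0.6223 -0.226   0.0516] size [np.float64(0.06284395149519588), np.float64(0.08505076520736757)] ang -0.9121609788282431 scenepx resid [ -7.7085 -15.1151]
plate [384.5692 208.2653] [0.6305 0.0133 0.008 ] tri [0.6306 0.0133 0.0078] size [np.float64(0.08468937210678144), np.float64(0.06497036449242242)] ang -1.575706879103989 scenepx resid [-0.0042  0.0878]
```

View pics/parts.png

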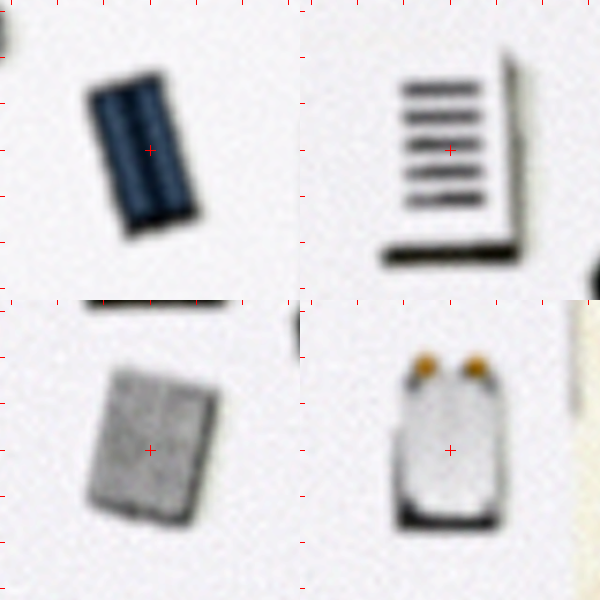

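Measured, with world x, y in m:

| Thing | x | y | Yaw | Notes |
|---|---|---|---|---|
| Board | – | – | -1.84° | plate tops z = 0.008, board top z = 0.005 |
| housing | 0.483 | -0.222 | – | – |
| bay_mid | 0.4866 | -0.1023 | – | – |
| bay_left | 0.6305 | 0.0133 | – | – |
| pack | 0.482 | 0.1926 | 15.4° | – |
| cover | 0.595 | 0.346 | 1.5° | found from its slots |
| converter | 0.485 | 0.345 | -12.4° | – |
| radio | 0.597 | 0.175 | -1° | – |

I'll start moving.

```bash
cat > to.py <<'E'
"to.py x y z yawdeg [x y z yaw ...]: deltas in the present tool frame for each target"
import sys
from h import *
from scipy.spatial.transform import Rotation as Ro
s=env.sense(); R0=Ro.from_euler('xyz',s["tcp_rot"]); p=np.array(s["tool_pos"])
print("t",round(s["t"],2),"tcp",p,"rpy",np.degrees(s["tcp_rot"]),"F",s["contact_force"],"gap mm",s["finger_gap"]*85.4)
a=np.array(sys.argv[1:],float).reshape(-1,4)
for x,y,z,w in a:
    d=R0.inv().apply(np.array([x,y,z])-p); r=(R0.inv()*Ro.from_euler('xyz',[180,0,w],degrees=True)).as_rotvec(degrees=True)
    print("->",(x,y,z,w),"mm",np.round(d*1000,1),"deg",np.round(r,2),"rows",round(np.linalg.norm(d)/.0417,1))
E
python3 to.py .48 -.25 .2 15.4 .4817 .1926 .12 15.4 .4817 .1926 .01 15.4
```

```text
t 0.1 tcp [ 0.2011 -0.6175  0.2305] rpy [-179.9023   -0.0006   18.0387] F [ 0.2869  1.1912 -1.0652] gap mm 85.68613840627303
-> (np.float64(0.48), np.float64(-0.25), np.float64(0.2), np.float64(15.4)) mm [ 379.  -263.    30.9] deg [-0.1   0.    2.64] rows 11.1
-> (np.float64(0.4817), np.float64(0.1926), np.float64(0.12), np.float64(15.4)) mm [ 517.6 -683.2  111.7] deg [-0.1   0.    2.64] rows 20.7
-> (np.float64(0.4817), np.float64(0.1926), np.float64(0.01), np.float64(15.4)) mm [ 517.6 -683.   221.7] deg [-0.1   0.    2.64] rows 21.2
```

Emit:
send_rows --pt "0.034 -0.024 0.003 0 0 0.5" --pt "0.068 -0.048 0.006 0 0 1" --pt "0.103 -0.072 0.009 -0.1 0 2" --pt "0.137 -0.096 0.012 -0.1 0 2.6" --pt "0.172 -0.12 0.015 -0.1 0 2.6" --pt "0.206 -0.143 0.018 -0.1 0 2.6" --pt "0.241 -0.167 0.02 -0.1 0 2.6" --pt "0.275 -0.191 0.022 -0.1 0 2.6" --pt "0.31 -0.215 0.025 -0.1 0 2.6" --pt "0.345 -0.239 0.028 -0.1 0 2.6" --pt "0.379 -0.263 0.031 -0.1 0 2.6" --pt "0.39 -0.299 0.038 -0.1 0 2.6" --pt "0.402 -0.335 0.045 -0.1 0 2.6" --pt "0.414 -0.37 0.052 -0.1 0 2.6" --pt "0.426 -0.406 0.059 -0.1 0 2.6" --pt "0.438 -0.442 0.066 -0.1 0 2.6" --pt "0.45 -0.478 0.073 -0.1 0 2.6" --pt "0.462 -0.514 0.08 -0.1 0 2.6" --pt "0.474 -0.55 0.087 -0.1 0 2.6" --pt "0.486 -0.586 0.094 -0.1 0 2.6" --grip 0.06

```text
t: 1.77
tool_pos: [0.4816, 0.0914, 0.1369]
tcp_rot: [3.14, 0.0, 0.269]
contact_force: [0.3, 0.3, 0.1]
finger_gap: 0.707
```

```bash
python3 to.py .4817 .1926 .12 15.4 .4817 .1926 .01 15.4
```

```text
t 1.77 tcp [0.4816 0.0914 0.1369] rpy [179.8969   0.0126  15.4266] F [0.2984 0.2686 0.0819] gap mm 60.40496061940639
-> (np.float64(0.4817), np.float64(0.1926), np.float64(0.12), np.float64(15.4)) mm [ 27.1 -97.6  16.7] deg [0.1  0.01 0.03] rows 2.5
-> (np.float64(0.4817), np.float64(0.1926), np.float64(0.01), np.float64(15.4)) mm [ 27.1 -97.8 126.7] deg [0.1  0.01 0.03] rows 3.9
```

Emit:
send_rows --pt "0.009 -0.033 0.006 0 0 0" --pt "0.018 -0.065 0.011 0 0 0" --pt "0.027 -0.098 0.017 0 0 0" --pt "0.027 -0.098 0.05 0 0 0" --pt "0.027 -0.098 0.085 0 0 0" --pt "0.027 -0.098 0.11 0 0 0" --pt "0.027 -0.098 0.12 0 0 0" --pt "0.027 -0.098 0.1265 0 0 0" --pt "0.027 -0.098 0.1265 0 0 0" --pt "0.027 -0.098 0.1265 0 0 0"

```text
t: 2.6
tool_pos: [0.4827, 0.1911, 0.0114]
tcp_rot: [3.14, -0.001, 0.269]
contact_force: [0.8, -0.8, -0.1]
finger_gap: 0.7
```

```bash
python3 to.py .4817 .1926 .01 15.4; python3 - <<'E'
from h import *
a=crop(grab("top"),265,200,130,100,4);b=crop(grab("scene"),270,190,130,100,4)
cv2.imwrite("pics/g1.png",cv2.resize(np.hstack([a,b]),(800,308)))
E
```

```text
t 2.6 tcp [0.4827 0.1911 0.0114] rpy [179.9047  -0.0711  15.4106] F [ 0.7836 -0.768  -0.0894] gap mm 59.81069102380228
-> (np.float64(0.4817), np.float64(0.1926), np.float64(0.01), np.float64(15.4)) mm [-0.5 -1.7  1.4] deg [ 0.1  -0.07  0.01] rows 0.1
```

View pics/g1.png

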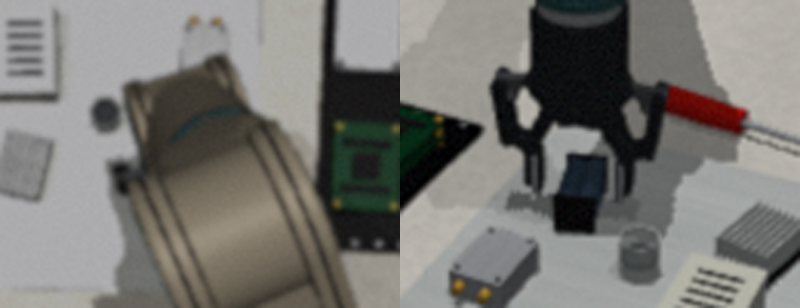

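In this view the fingers straddle the pack, with its far end plate at crop (575,215) and clear mat on both sides. I'll close and lift.

Emit:
send_rows --pt "0 0 0 0 0 0" --pt "0 0 0 0 0 0" --pt "0 0 0 0 0 0" --pt "0 0 0 0 0 0" --pt "0 0 0 0 0 0" --pt "0 0 0 0 0 0" --pt "0 0 -0.01 0 0 0" --pt "0 0 -0.04 0 0 0" --pt "0 0 -0.08 0 0 0" --pt "0 0 -0.1 0 0 0" --grip 0.02 --force 45

```text
t: 3.53
tool_pos: [0.483, 0.1915, 0.1144]
tcp_rot: [3.14, -0.004, 0.269]
contact_force: [1.4, 0.4, -0.4]
finger_gap: 0.388
```

```bash
python3 to.py .4829 -.2222 .11 -1.84 .4829 -.2222 .03 -1.84
```

```text
t 3.53 tcp [0.483  0.1915 0.1144] rpy [179.9283  -0.208   15.4167] F [ 1.3827  0.4407 -0.4204] gap mm 33.10984532699447
-> (np.float64(0.4829), np.float64(-0.2222), np.float64(0.11), np.float64(-1.84)) mm [-110.1  398.8    4.5] deg [ 0.04 -0.22 17.26] rows 9.9
-> (np.float64(0.4829), np.float64(-0.2222), np.float64(0.03), np.float64(-1.84)) mm [-110.4  398.7   84.5] deg [ 0.04 -0.22 17.26] rows 10.1
```

Emit:
send_rows --pt "-0.005 0.02 0.0 0 0 2" --pt "-0.014 0.05 0.0 0 0 4" --pt "-0.024 0.088 0.0 0 0 6" --pt "-0.035 0.126 0.0 0 0 8" --pt "-0.046 0.164 0.0 0 0 10" --pt "-0.056 0.202 0.0 0 0 12" --pt "-0.067 0.24 0.0 0 0 14" --pt "-0.077 0.278 0.0 0 0 16" --pt "-0.088 0.316 0.004 0 -0.1 17.2" --pt "-0.098 0.352 0.004 0 -0.2 17.25" --pt "-0.106 0.382 0.004 0 -0.2 17.25" --pt "-0.11 0.399 0.005 0 -0.2 17.25" --pt "-0.11 0.399 0.03 0 -0.2 17.25" --pt "-0.11 0.399 0.06 0 -0.2 17.25" --pt "-0.11 0.399 0.07 0 -0.2 17.25" --pt "-0.11 0.399 0.07 0 -0.2 17.25"

```text
t: 4.87
tool_pos: [0.48, -0.2218, 0.0396]
tcp_rot: [3.142, 0.008, -0.032]
contact_force: [0.1, 0.3, -1.5]
finger_gap: 0.39
```

```bash
python3 to.py .4829 -.2222 .0195 -1.84;  python3 - <<'E'
from h import *
a=crop(grab("top"),400,200,120,90,4);b=crop(grab("scene"),140,160,120,90,4)
cv2.imwrite("pics/g2.png",cv2.resize(np.hstack([a,b]),(800,300)))
E
```

```text
t 4.87 tcp [ 0.48   -0.2218  0.0396] rpy [179.9964   0.4512  -1.8087] F [ 0.1253  0.2632 -1.5051] gap mm 33.27077855781479
-> (np.float64(0.4829), np.float64(-0.2222), np.float64(0.0195), np.float64(-1.84)) mm [ 3.   0.3 20.1] deg [0.   0.45 0.03] rows 0.5
```

View pics/g2.png

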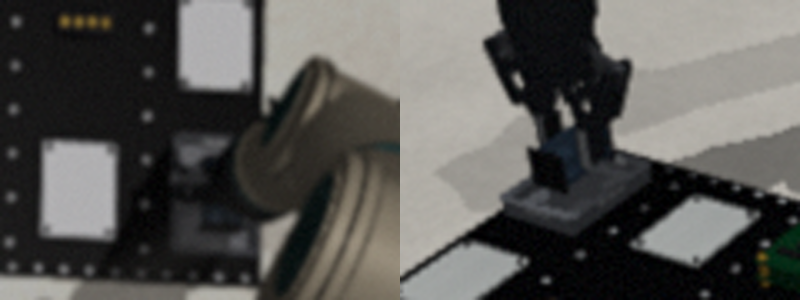

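The pack hangs level over the housing, with its end plate at crop (545,170). I'll lower it the rest of the way.

Emit:
send_rows --pt "0.001 0 0 0 0.2 0" --pt "0.002 0 0 0 0.3 0" --pt "0.002 0 0.005 0 0.3 0" --pt "0.002 0 0.01 0 0.3 0" --pt "0.002 0 0.014 0 0.3 0" --pt "0.002 0 0.017 0 0.3 0" --pt "0.002 0 0.019 0 0.3 0" --pt "0.002 0 0.02 0 0.3 0" --pt "0.002 0 0.02 0 0.3 0" --pt "0.002 0 0.02 0 0.3 0"

```text
t: 5.8
tool_pos: [0.4837, -0.2227, 0.0228]
tcp_rot: [3.14, -0.002, -0.032]
contact_force: [-3.3, 0.9, 16.8]
finger_gap: 0.389
```

```bash
python3 to.py .4829 -.2222 .0195 -1.84
```

```text
t 5.8 tcp [ 0.4837 -0.2227  0.0228] rpy [179.8943  -0.1222  -1.8207] F [-3.3475  0.9259 16.8299] gap mm 33.225071916865176
-> (np.float64(0.4829), np.float64(-0.2222), np.float64(0.0195), np.float64(-1.84)) mm [-0.9 -0.5  3.3] deg [ 0.11 -0.12  0.02] rows 0.1
```

Emit:
send_rows --pt "0 0 -0.0015 0 0 0" --pt "0 0 -0.002 0 0 0" --pt "0 0 -0.002 0 0 0"

```text
t: 6.05
tool_pos: [0.4841, -0.2229, 0.0232]
tcp_rot: [3.139, -0.002, -0.032]
contact_force: [0.5, -0.5, -1.3]
finger_gap: 0.388
```

Emit:
send_rows --pt "0 0 0 0 0 0" --pt "0 0 0 0 0 0" --pt "0 0 0 0 0 0" --pt "0 0 0 0 0 0" --grip 0.039

```text
t: 6.38
tool_pos: [0.4841, -0.2229, 0.0232]
tcp_rot: [3.139, -0.002, -0.032]
contact_force: [0.5, 0.2, -0.2]
finger_gap: 0.458
```

```bash
python3 to.py .4829 -.2222 .12 -1.84
```

```text
t 6.38 tcp [ 0.4841 -0.2229  0.0232] rpy [179.8773  -0.1291  -1.8128] F [ 0.4971  0.1502 -0.2449] gap mm 39.08983491126921
-> (np.float64(0.4829), np.float64(-0.2222), np.float64(0.12), np.float64(-1.84)) mm [ -1.   -0.4 -96.8] deg [ 0.12 -0.13  0.03] rows 2.3
```

Emit:
send_rows --pt "0 0 -0.01 0 0 0" --pt "0 0 -0.035 0 0 0" --pt "0 0 -0.075 0 0 0" --pt "0 0 -0.11 0 0 0" --pt "0.006 -0.036 -0.12 0 0 0" --pt "0.012 -0.074 -0.12 0 0 0" --pt "0.018 -0.112 -0.12 0 0 0" --pt "0.024 -0.15 -0.12 0 0 0" --pt "0.03 -0.188 -0.12 0 0 0" --pt "0.037 -0.226 -0.12 0 0 -0.5" --pt "0.043 -0.264 -0.12 0 0 -1" --pt "0.049 -0.302 -0.12 0 0 -1.5" --pt "0.055 -0.34 -0.12 0 0 -2" --pt "0.061 -0.378 -0.12 0 0 -2.5" --pt "0.068 -0.416 -0.12 0 0 -3" --pt "0.074 -0.454 -0.12 0 0 -3.3" --pt "0.08 -0.49 -0.12 0 0 -3.3" --pt "0.086 -0.525 -0.12 0 0 -3.3" --pt "0.09 -0.555 -0.12 0 0 -3.3" --pt "0.093 -0.57 -0.12 0 0 -3.3" --grip 0.041

```text
t: 8.05
tool_pos: [0.5937, 0.3504, 0.143]
tcp_rot: [-3.14, -0.003, 0.031]
contact_force: [0.1, 1.2, -0.1]
finger_gap: 0.484
```

```bash
python3 to.py .5952 .3462 .1 1.5 .5952 .3462 .022 1.5;  python3 - <<'E'
from h import *
t=grab("top","top2");s=grab("scene","scene2")
r=rectify(t,.044,.4829-.065,.4829+.065,-.2222-.065,-.2222+.065,.5); g=cv2.normalize(r,None,0,255,cv2.NORM_MINMAX); g=cv2.resize(g,(390,390),interpolation=cv2.INTER_CUBIC)
cv2.line(g,(190,195),(200,195),(0,0,255),1);cv2.line(g,(195,190),(195,200),(0,0,255),1)
b=cv2.resize(crop(s,150,190,90,90,4),(390,390));b=cv2.convertScaleAbs(b,alpha=2)
cv2.imwrite("pics/g3.png",np.hstack([g,b]))
E
```

```text
t 8.05 tcp [0.5937 0.3504 0.143 ] rpy [-179.9082   -0.1474    1.7818] F [ 0.1288  1.2291 -0.1447] gap mm 41.353975364814126
-> (np.float64(0.5952), np.float64(0.3462), np.float64(0.1), np.float64(1.5)) mm [ 1.3  4.3 43. ] deg [-0.09 -0.15  0.28] rows 1.0
-> (np.float64(0.5952), np.float64(0.3462), np.float64(0.022), np.float64(1.5)) mm [  1.1   4.4 121. ] deg [-0.09 -0.15  0.28] rows 2.9
```

View pics/g3.png

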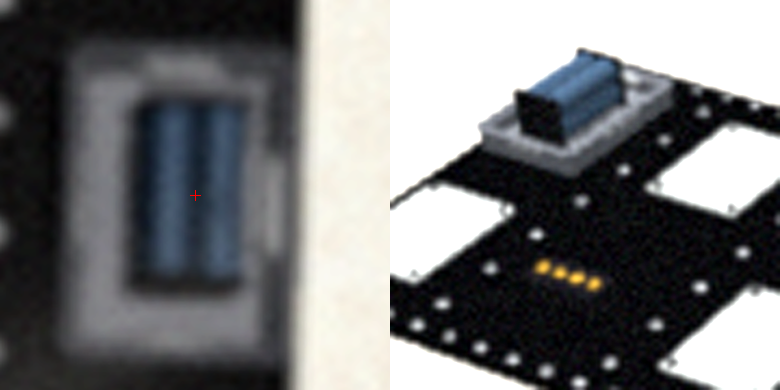

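The pack sits flat and centred in the housing. At 3 px/mm its top spans columns 148-245 and rows 100-285 around the mark at (195,195). Next I'll pick up the cover.

Emit:
send_rows --pt "0.001 0.003 0.01 0 -0.1 0.2" --pt "0.001 0.0044 0.03 -0.1 -0.1 0.3" --pt "0.001 0.0044 0.043 -0.1 -0.1 0.3" --pt "0.001 0.0044 0.043 -0.1 -0.1 0.3" --pt "0.001 0.0044 0.043 -0.1 -0.1 0.3" --pt "0.001 0.0044 0.06 -0.1 -0.1 0.3" --pt "0.001 0.0044 0.08 -0.1 -0.1 0.3" --pt "0.001 0.0044 0.1 -0.1 -0.1 0.3" --pt "0.001 0.0044 0.115 -0.1 -0.1 0.3" --pt "0.001 0.0044 0.125 -0.1 -0.1 0.3" --pt "0.001 0.0044 0.128 -0.1 -0.1 0.3" --pt "0.001 0.0044 0.128 -0.1 -0.1 0.3" --pt "0.001 0.0044 0.128 -0.1 -0.1 0.3" --grip 0.0854

```text
t: 9.23
tool_pos: [0.5969, 0.3397, 0.0151]
tcp_rot: [3.138, -0.002, 0.021]
contact_force: [-0.7, 1.0, 0.6]
finger_gap: 0.997
```

```bash
python3 to.py .5952 .3462 .015 1.5;  python3 - <<'E'
from h import *
s=grab("scene","scene3")
b=crop(s,300,200,150,120,5);cv2.imwrite("pics/g4.png",b)
E
```

```text
t 9.23 tcp [0.5969 0.3397 0.0151] rpy [179.8036  -0.1008   1.1778] F [-0.6514  0.9643  0.5861] gap mm 85.18584376847538
-> (np.float64(0.5952), np.float64(0.3462), np.float64(0.015), np.float64(1.5)) mm [-1.6 -6.5  0.1] deg [ 0.2  -0.1  -0.32] rows 0.2
```

View pics/g4.png

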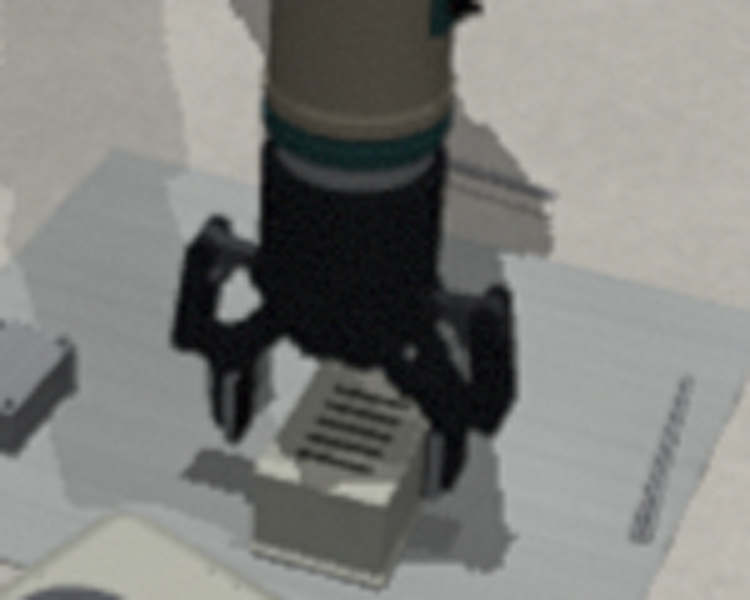

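The fingers straddle the cover but sit 6.5 mm to one side, because I measured before the arm had settled. I'll correct that first, then grip.

Emit:
send_rows --pt "-0.001 -0.003 0 0.1 -0.1 -0.3" --pt "-0.0016 -0.0065 0 0.2 -0.1 -0.3" --pt "-0.0016 -0.0065 0 0.2 -0.1 -0.3" --pt "-0.0016 -0.0065 0 0.2 -0.1 -0.3" --pt "-0.0016 -0.0065 0 0.2 -0.1 -0.3"

```text
t: 9.7
tool_pos: [0.5945, 0.3461, 0.0145]
tcp_rot: [3.141, 0.001, 0.026]
contact_force: [-0.2, -0.7, -0.1]
finger_gap: 0.997
```

Emit:
send_rows --pt "0 0 0 0 0 0" --pt "0 0 0 0 0 0" --pt "0 0 0 0 0 0" --pt "0 0 0 0 0 0" --pt "0 0 0 0 0 0" --pt "0 0 0 0 0 0" --grip 0.045 --force 45

```text
t: 10.2
tool_pos: [0.5948, 0.3459, 0.0146]
tcp_rot: [3.141, 0.001, 0.026]
contact_force: [-0.2, -0.6, 3.1]
finger_gap: 0.671
```

```bash
python3 to.py .5952 .3462 .015 1.5
```

```text
t 10.2 tcp [0.5948 0.3459 0.0146] rpy [179.9739   0.0429   1.4788] F [-0.202  -0.5695  3.117 ] gap mm 57.340203939237625
-> (np.float64(0.5952), np.float64(0.3462), np.float64(0.015), np.float64(1.5)) mm [ 0.5 -0.3 -0.4] deg [ 0.03  0.04 -0.02] rows 0.0
```

Emit:
send_rows --pt "0 0 -0.01 0 0 0" --pt "0 0 -0.035 0 0 0" --pt "0 0 -0.07 0 0 0" --pt "0 0 -0.105 0 0 0" --pt "-0.005 0.02 -0.125 0 0 0" --pt "-0.011 0.05 -0.125 0 0 0" --pt "-0.02 0.088 -0.125 0 0 0.3" --pt "-0.029 0.128 -0.125 0 0 0.6" --pt "-0.038 0.168 -0.125 0 0 0.9" --pt "-0.047 0.208 -0.125 0 0 1.2" --pt "-0.056 0.248 -0.125 0 0 1.5" --pt "-0.065 0.288 -0.125 0 0 1.8" --pt "-0.074 0.328 -0.125 0 0 2.1" --pt "-0.083 0.368 -0.125 0 0 2.4" --pt "-0.092 0.408 -0.125 0 0 2.7" --pt "-0.101 0.448 -0.125 0 0 3" --pt "-0.11 0.488 -0.125 0 0 3.3" --pt "-0.118 0.525 -0.125 0 0 3.3" --pt "-0.124 0.553 -0.125 0 0 3.3" --pt "-0.1266 0.565 -0.125 0 0 3.3"

```text
t: 11.87
tool_pos: [0.4809, -0.2277, 0.1404]
tcp_rot: [3.138, 0.001, -0.039]
contact_force: [-0.3, -0.1, -1.4]
finger_gap: 0.671
```

Emit:
send_rows --pt "0 0 0 0 0 0" --pt "0 0 0 0 0 0" --pt "0 0 0 0 0 0" --pt "0 0 0 0 0 0"

```text
t: 12.2
tool_pos: [0.4834, -0.2195, 0.1398]
tcp_rot: [-3.141, 0.001, -0.028]
contact_force: [0.2, -0.2, -0.4]
finger_gap: 0.678
```

```bash
python3 to.py .4829 -.2222 .08 -1.84 .4829 -.2222 .035 -1.84; python3 - <<'E'
from h import *
a=crop(grab("top"),390,180,120,100,4);b=crop(grab("scene","scene4"),130,110,120,100,4)
cv2.imwrite("pics/g5.png",cv2.resize(np.hstack([a,b]),(800,333)))
E
```

```text
t 12.2 tcp [ 0.4834 -0.2195  0.1398] rpy [-179.9569    0.0683   -1.6107] F [ 0.2001 -0.2073 -0.4067] gap mm 57.921021704959834
-> (np.float64(0.4829), np.float64(-0.2222), np.float64(0.08), np.float64(-1.84)) mm [-0.4  2.7 59.8] deg [-0.04  0.07  0.23] rows 1.4
-> (np.float64(0.4829), np.float64(-0.2222), np.float64(0.035), np.float64(-1.84)) mm [ -0.3   2.8 104.8] deg [-0.04  0.07  0.23] rows 2.5
```

View pics/g5.png

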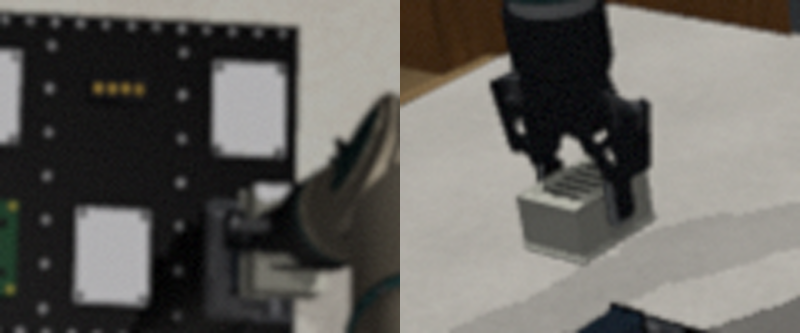

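The cover hangs level over the housing, with its far bottom corners at about crop (525,247) and (590,262). I'll descend partway and compare those corners with their expected projections.

Emit:
send_rows --pt "0 0.0015 0.01 0 0.1 0.2" --pt "0 0.0027 0.03 0 0.1 0.2" --pt "0 0.0027 0.05 0 0.1 0.2" --pt "0 0.0027 0.06 0 0.1 0.2" --pt "0 0.0027 0.06 0 0.1 0.2" --pt "0 0.0027 0.06 0 0.1 0.2" --pt "0 0.0027 0.06 0 0.1 0.2"

```text
t: 12.88
tool_pos: [0.4831, -0.2249, 0.0803]
tcp_rot: [3.141, -0.001, -0.035]
contact_force: [-0.4, -0.6, -0.3]
finger_gap: 0.673
```

```bash
python3 to.py .4829 -.2222 .04 -1.84; python3 - <<'E'
from h import *
from scipy.spatial.transform import Rotation as Ro
p=np.array(env.sense()["tool_pos"]); s=grab("scene","scene5"); R=Ro.from_euler('z',-1.84,degrees=True)
S=6;x0,y0=130,150; b=crop(s,x0,y0,100,80,S); b=cv2.convertScaleAbs(b,alpha=1.3)
for X in((.043,-.029,.0334),(.043,.029,.0334),(-.043,.029,.0334),(.045,-.031,-.0126),(.045,.031,-.0126)):
    u=proj("scene",p+R.apply(X)); q=((u-[x0,y0]+.5)*S-.5).round().astype(int); print(X,u,q); cv2.circle(b,tuple(int(k) for k in q),4,(0,0,255),1)
cv2.imwrite("pics/g6.png",b)
E
```

```text
t 12.88 tcp [ 0.4831 -0.2249  0.0803] rpy [179.9429  -0.0838  -2.003 ] F [-0.373  -0.6048 -0.3481] gap mm 57.50779001547229
-> (np.float64(0.4829), np.float64(-0.2222), np.float64(0.04), np.float64(-1.84)) mm [-0.3 -2.7 40.3] deg [ 0.06 -0.08 -0.16] rows 1.0
(0.043, -0.029, 0.0334) [166.852  188.0177] [224 231]
(0.043, 0.029, 0.0334) [184.0625 192.859 ] [327 260]
(-0.043, 0.029, 0.0334) [205.3735 179.5051] [455 180]
(0.045, -0.031, -0.0126) [168.7825 203.5494] [235 324]
(0.045, 0.031, -0.0126) [186.8911 208.9144] [344 356]
```

View pics/g6.png

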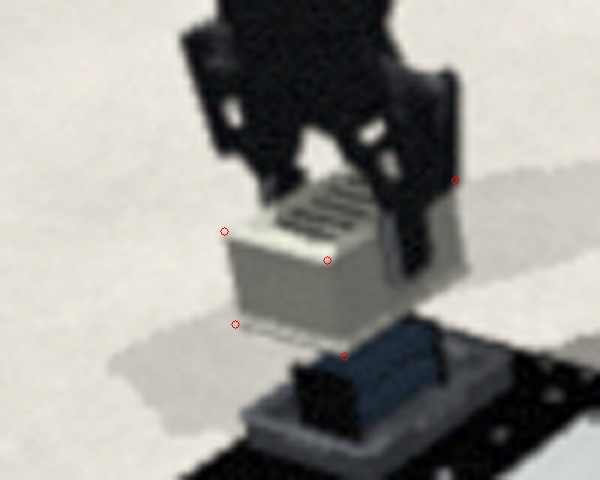

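The predicted corners match to about 1 px (2-3 mm). The bead leaves only 1 mm of play in the flared housing, so the cover will centre itself. I'll correct y, then lower in small steps while watching the force.

Emit:
send_rows --pt "0 -0.0015 0 0 0 -0.1" --pt "0 -0.0027 0.01 0 0 -0.16" --pt "0 -0.0027 0.02 0 0 -0.16" --pt "0 -0.0027 0.028 0 0 -0.16" --pt "0 -0.0027 0.033 0 0 -0.16" --pt "0 -0.0027 0.036 0 0 -0.16" --pt "0 -0.0027 0.039 0 0 -0.16" --pt "0 -0.0027 0.042 0 0 -0.16" --pt "0 -0.0027 0.044 0 0 -0.16" --pt "0 -0.0027 0.046 0 0 -0.16" --pt "0 -0.0027 0.046 0 0 -0.16" --pt "0 -0.0027 0.046 0 0 -0.16"

```text
t: 13.93
tool_pos: [0.4826, -0.2219, 0.0338]
tcp_rot: [3.141, -0.0, -0.032]
contact_force: [-0.2, -0.3, -0.9]
finger_gap: 0.672
```

```bash
python3 to.py .4829 -.2222 .0306 -1.84
```

```text
t 13.93 tcp [ 0.4826 -0.2219  0.0338] rpy [179.9769  -0.0265  -1.8474] F [-0.2386 -0.3166 -0.8659] gap mm 57.37594681230582
-> (np.float64(0.4829), np.float64(-0.2222), np.float64(0.0306), np.float64(-1.84)) mm [0.3 0.3 3.2] deg [ 0.02 -0.03 -0.01] rows 0.1
```

Emit:
send_rows --pt "0 0 0.001 0 0 0" --pt "0 0 0.002 0 0 0" --pt "0 0 0.003 0 0 0" --pt "0 0 0.004 0 0 0" --pt "0 0 0.005 0 0 0" --pt "0 0 0.005 0 0 0" --pt "0 0 0.005 0 0 0"

```text
t: 14.52
tool_pos: [0.4828, -0.2222, 0.0287]
tcp_rot: [3.141, -0.001, -0.032]
contact_force: [0.8, 0.2, 0.8]
finger_gap: 0.671
```

```bash
python3 to.py .4829 -.2222 .0226 -1.84
```

```text
t 14.52 tcp [ 0.4828 -0.2222  0.0287] rpy [179.9585  -0.0467  -1.8593] F [0.8204 0.2407 0.843 ] gap mm 57.32907022492114
-> (np.float64(0.4829), np.float64(-0.2222), np.float64(0.0226), np.float64(-1.84)) mm [0.1 0.  6.1] deg [ 0.04 -0.05 -0.02] rows 0.1
```

Emit:
send_rows --pt "0 0 0.001 0 0 0" --pt "0 0 0.002 0 0 0" --pt "0 0 0.003 0 0 0" --pt "0 0 0.004 0 0 0" --pt "0 0 0.004 0 0 0" --pt "0 0 0.004 0 0 0"

```text
t: 15.02
tool_pos: [0.4824, -0.222, 0.0254]
tcp_rot: [3.141, -0.0, -0.032]
contact_force: [-1.6, 2.0, 8.4]
finger_gap: 0.668
```

```bash
python3 to.py .4829 -.2222 .0226 -1.84
```

```text
t 15.02 tcp [ 0.4824 -0.222   0.0254] rpy [179.9775  -0.0119  -1.847 ] F [-1.6     2.0454  8.3816] gap mm 57.04308635046379
-> (np.float64(0.4829), np.float64(-0.2222), np.float64(0.0226), np.float64(-1.84)) mm [0.5 0.2 2.8] deg [ 0.02 -0.01 -0.01] rows 0.1
```

The cover is now on the clips at 8 N. Pushing it home while gripped would bring the fingertips close to the rim, so I'll release, lift and look, then press from above.

Emit:
send_rows --pt "0 0 -0.001 0 0 0" --pt "0 0 -0.001 0 0 0" --pt "0 0 -0.001 0 0 0" --pt "0 0 -0.001 0 0 0" --pt "0 0 -0.001 0 0 0" --pt "0 0 -0.01 0 0 0" --pt "0 0 -0.03 0 0 0" --pt "0 0 -0.06 0 0 0" --pt "0 0 -0.09 0 0 0" --pt "0 -0.03 -0.1 0 0 0" --pt "0 -0.07 -0.1 0 0 0" --pt "0 -0.11 -0.1 0 0 0" --pt "0 -0.14 -0.1 0 0 0" --pt "0 -0.15 -0.1 0 0 0" --pt "0 -0.15 -0.1 0 0 0" --pt "0 -0.15 -0.1 0 0 0" --grip 0.072

```text
t: 16.35
tool_pos: [0.4877, -0.0726, 0.1251]
tcp_rot: [3.14, -0.001, -0.032]
contact_force: [-0.4, -0.5, 0.1]
finger_gap: 0.847
```

```bash
cat > cov.py <<'E'
import sys
from h import *
from scipy.spatial.transform import Rotation as Ro
H=np.array([.4829,-.2222,.005]);R=Ro.from_euler('z',-1.84,degrees=True)
s=grab("scene");t=grab("top");out=[]
for n,im,x0,y0 in(("top",t,430,215),("scene",s,155,175)):
    S=6;b=crop(im,x0,y0,66,80,S);b=cv2.convertScaleAbs(b,alpha=1.4)
    for dz,col in((0,(0,0,255)),(.008,(0,200,0))):
        P=[((proj(n,H+R.apply((x,y,.051+dz)))-[x0,y0]+.5)*S-.5).astype(np.int32) for x,y in((.043,.029),(.043,-.029),(-.043,-.029),(-.043,.029))]
        for p in P: cv2.circle(b,tuple(int(k) for k in p),4,col,1)
    out.append(b)
cv2.imwrite(sys.argv[1],np.hstack(out))
E
python3 cov.py pics/g7.png; python3 to.py .4829 -.2222 .1 -1.84
```

```text
t 16.45 tcp [ 0.4875 -0.0743  0.1249] rpy [179.8895  -0.0559  -2.0051] F [-0.2101 -0.4071 -0.008 ] gap mm 72.09637668674237
-> (np.float64(0.4829), np.float64(-0.2222), np.float64(0.1), np.float64(-1.84)) mm [  0.5 147.9  25.2] deg [ 0.11 -0.06 -0.17] rows 3.6
```

View pics/g7.png

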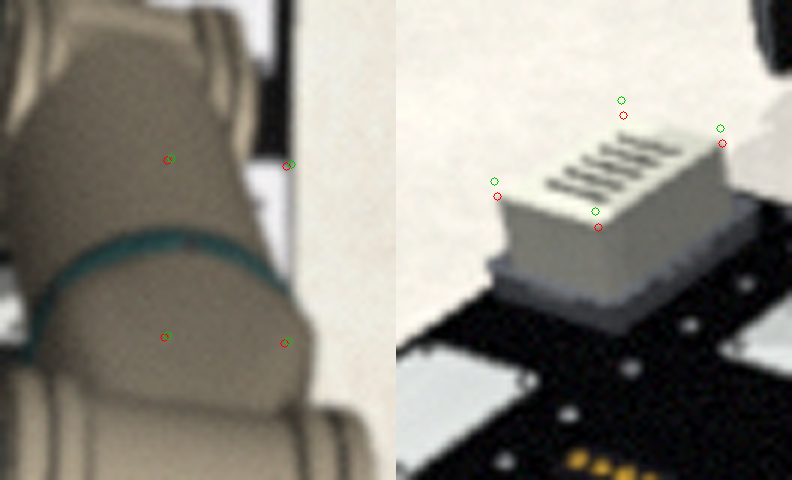

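The cover already looks home. Its top corners at (503,200), (602,225) and (722,148) match the red home markers, not the green ones 8 mm higher. I'll press the top with part-closed fingers to make sure.

Emit:
send_rows --pt "0 0.03 0 0 0 0" --pt "0 0.07 0 0 0 0" --pt "0 0.11 0 0 0 0" --pt "0 0.14 0 0 0 0" --pt "0 0.149 0.01 0 0 0" --pt "0 0.149 0.03 0 0 0" --pt "0 0.149 0.045 0 0 0" --pt "0 0.149 0.055 0 0 0" --pt "0 0.149 0.06 0 0 0" --pt "0 0.149 0.062 0 0 0" --pt "0 0.149 0.062 0 0 0" --grip 0.03

```text
t: 17.37
tool_pos: [0.4826, -0.2212, 0.0626]
tcp_rot: [3.141, -0.0, -0.033]
contact_force: [-0.4, -1.0, -0.4]
finger_gap: 0.351
```

Emit:
send_rows --pt "0 0 0.002 0 0 0" --pt "0 0 0.004 0 0 0" --pt "0 0 0.006 0 0 0" --pt "0 0 0.008 0 0 0" --pt "0 0 0.01 0 0 0" --pt "0 0 0.01 0 0 0"

```text
t: 17.87
tool_pos: [0.4834, -0.2213, 0.0582]
tcp_rot: [3.14, -0.004, -0.032]
contact_force: [-9.5, 5.0, 50.5]
finger_gap: 0.354
```

```bash
python3 to.py .4829 -.2222 .054 -1.84
```

```text
t 17.87 tcp [ 0.4834 -0.2213  0.0582] rpy [179.9322  -0.2016  -1.8614] F [-9.5224  5.0343 50.5258] gap mm 30.189655493846534
-> (np.float64(0.4829), np.float64(-0.2222), np.float64(0.054), np.float64(-1.84)) mm [-0.5  0.9  4.2] deg [ 0.07 -0.2  -0.02] rows 0.1
```

The top stops rigidly at z≈0.057. Home is 0.056 and resting on the clips would be 0.064, so the cover is home. 50 N was more than needed, so I'll back off and go to the converter.

Emit:
send_rows --pt "0 0 -0.006 0 0 0" --pt "0 0 -0.03 0 0 0" --pt "0 0 -0.06 0 0 0" --pt "0 -0.035 -0.07 0 0 0.5" --pt "0 -0.073 -0.07 0 0 1.5" --pt "0 -0.112 -0.07 0 0 2.5" --pt "-0.002 -0.151 -0.07 0 0 3.5" --pt "-0.004 -0.19 -0.07 0 0 4.5" --pt "-0.006 -0.229 -0.07 0 0 5.5" --pt "-0.008 -0.268 -0.07 0 0 6.5" --pt "-0.01 -0.307 -0.07 0 0 7.5" --pt "-0.012 -0.346 -0.07 0 0 8.5" --pt "-0.014 -0.385 -0.07 0 0 9.5" --pt "-0.015 -0.424 -0.07 0 0 10.5" --pt "-0.016 -0.463 -0.07 0 0 10.5" --pt "-0.016 -0.502 -0.07 0 0 10.5" --pt "-0.016 -0.535 -0.07 0 0 10.5" --pt "-0.016 -0.557 -0.07 0 0 10.5" --pt "-0.016 -0.566 -0.07 0 0 10.5" --pt "-0.016 -0.566 -0.07 0 0 10.5" --grip 0.072

```text
t: 19.53
tool_pos: [0.4843, 0.3479, 0.1224]
tcp_rot: [-3.141, -0.001, -0.211]
contact_force: [0.1, 0.4, -0.3]
finger_gap: 0.846
```

Emit:
send_rows --pt "0 0 0 0 0 0" --pt "0 0 0 0 0 0" --pt "0 0 0 0 0 0" --pt "0 0 0 0 0 0" --pt "0 0 0 0 0 0" --pt "0 0 0 0 0 0"

```text
t: 20.03
tool_pos: [0.4853, 0.3444, 0.1226]
tcp_rot: [3.141, -0.001, -0.217]
contact_force: [0.0, 0.7, -0.5]
finger_gap: 0.842
```

```bash
python3 to.py .4852 .3451 .010 -12.4
```

```text
t 20.03 tcp [0.4853 0.3444 0.1226] rpy [179.9676  -0.0408 -12.4196] F [ 0.022   0.6624 -0.4569] gap mm 71.93278920760766
-> (np.float64(0.4852), np.float64(0.3451), np.float64(0.01), np.float64(-12.4)) mm [ -0.3  -0.7 112.5] deg [ 0.03 -0.04 -0.02] rows 2.7
```

Emit:
send_rows --pt "0 0 0.01 0 0 0" --pt "0 -0.0005 0.035 0 0 0" --pt "0 -0.0005 0.07 0 0 0" --pt "0 -0.0005 0.095 0 0 0" --pt "0 -0.0005 0.108 0 0 0" --pt "0 -0.0005 0.115 0 0 0" --pt "0 -0.0005 0.1165 0 0 0" --pt "0 -0.0005 0.1165 0 0 0" --pt "0 -0.0005 0.1165 0 0 0"

```text
t: 20.78
tool_pos: [0.4862, 0.3461, 0.0071]
tcp_rot: [-3.14, -0.002, -0.216]
contact_force: [0.0, -0.6, 0.8]
finger_gap: 0.844
```

Emit:
send_rows --pt "0 0 0 0 0 0" --pt "0 0 0 0 0 0" --pt "0 0 0 0 0 0" --pt "0 0 0 0 0 0" --pt "0 0 0 0 0 0" --pt "0 0 0 0 0 0" --grip 0.03 --force 45

```text
t: 21.28
tool_pos: [0.486, 0.3463, 0.0073]
tcp_rot: [-3.14, -0.002, -0.215]
contact_force: [-0.8, -0.1, 6.7]
finger_gap: 0.51
```

Emit:
send_rows --pt "0 0 -0.01 0 0 0" --pt "0 0 -0.035 0 0 0" --pt "0 0 -0.07 0 0 0" --pt "0 0 -0.1 0 0 0" --pt "0 0 -0.11 0 0 0" --pt "0 0 -0.11 0 0 0" --pt "0 0 -0.11 0 0 0" --pt "0 0 -0.11 0 0 0"

```text
t: 21.95
tool_pos: [0.4838, 0.345, 0.1144]
tcp_rot: [3.139, 0.002, -0.215]
contact_force: [-0.3, 0.3, -2.5]
finger_gap: 0.509
```

```bash
python3 to.py .4866 -.1023 .1 -1.84 .4866 -.1023 .012 -1.84
```

```text
t 21.95 tcp [0.4838 0.345  0.1144] rpy [179.8418   0.0911 -12.3417] F [-0.2993  0.3076 -2.4682] gap mm 43.43046021099946
-> (np.float64(0.4866), np.float64(-0.1023), np.float64(0.1), np.float64(-1.84)) mm [ 98.4 436.3  15.5] deg [  0.15   0.11 -10.5 ] rows 10.7
-> (np.float64(0.4866), np.float64(-0.1023), np.float64(0.012), np.float64(-1.84)) mm [ 98.5 436.1 103.5] deg [  0.15   0.11 -10.5 ] rows 11.0
```

Emit:
send_rows --pt "0.005 0.02 0 0 0 -1" --pt "0.012 0.052 0 0 0 -2" --pt "0.02 0.09 0 0 0 -3" --pt "0.028 0.128 0 0 0 -4" --pt "0.037 0.166 0 0 0 -5" --pt "0.046 0.204 0 0 0 -6" --pt "0.054 0.242 0 0 0 -7" --pt "0.063 0.28 0 0 0 -8" --pt "0.071 0.318 0 0 0 -9" --pt "0.08 0.356 0 0 0 -10" --pt "0.088 0.392 0 0 0 -10.5" --pt "0.094 0.42 0 0 0 -10.5" --pt "0.098 0.436 0 0 0 -10.5" --pt "0.098 0.436 0.02 0 0 -10.5" --pt "0.098 0.436 0.05 0 0 -10.5" --pt "0.098 0.436 0.065 0 0 -10.5" --pt "0.098 0.436 0.07 0 0 -10.5" --pt "0.098 0.436 0.07 0 0 -10.5" --pt "0.098 0.436 0.07 0 0 -10.5" --pt "0.098 0.436 0.07 0 0 -10.5"

```text
t: 23.62
tool_pos: [0.488, -0.1013, 0.0467]
tcp_rot: [3.141, -0.001, -0.032]
contact_force: [-0.3, -0.6, -1.2]
finger_gap: 0.509
```

```bash
python3 to.py .4866 -.1023 .0133 -1.84
```

```text
t 23.62 tcp [ 0.488  -0.1013  0.0467] rpy [179.9559  -0.082   -1.8441] F [-0.3049 -0.5786 -1.2442] gap mm 43.461802885458816
-> (np.float64(0.4866), np.float64(-0.1023), np.float64(0.0133), np.float64(-1.84)) mm [-1.5  1.  33.4] deg [ 0.04 -0.08 -0.  ] rows 0.8
```

Emit:
send_rows --pt "-0.0005 0.0005 0.01 0 0 0" --pt "-0.001 0.001 0.02 0 0 0" --pt "-0.001 0.001 0.027 0 0 0" --pt "-0.001 0.001 0.03 0 0 0" --pt "-0.001 0.001 0.032 0 0 0" --pt "-0.001 0.001 0.033 0 0 0" --pt "-0.001 0.001 0.033 0 0 0" --pt "-0.001 0.001 0.033 0 0 0"

```text
t: 24.28
tool_pos: [0.4859, -0.1022, 0.0161]
tcp_rot: [3.141, -0.001, -0.033]
contact_force: [-7.4, 1.4, 38.7]
finger_gap: 0.506
```

```bash
python3 to.py .4866 -.1023 .0133 -1.84
```

```text
t 24.28 tcp [ 0.4859 -0.1022  0.0161] rpy [179.991  -0.035  -1.872] F [-7.4078  1.4171 38.7234] gap mm 43.22911758624357
-> (np.float64(0.4866), np.float64(-0.1023), np.float64(0.0133), np.float64(-1.84)) mm [0.7 0.1 2.8] deg [ 0.01 -0.04 -0.03] rows 0.1
```

The converter is in contact about 3 mm early, as the pack was. I'll ease off, open and lift.

Emit:
send_rows --pt "0 0 -0.002 0 0 0" --pt "0 0 -0.0025 0 0 0" --pt "0 0 -0.0025 0 0 0"

```text
t: 24.53
tool_pos: [0.4868, -0.1023, 0.0162]
tcp_rot: [3.141, -0.001, -0.032]
contact_force: [-0.8, 0.4, 12.1]
finger_gap: 0.508
```

Emit:
send_rows --pt "0 0 0 0 0 0" --pt "0 0 0 0 0 0" --pt "0 0 0 0 0 0" --pt "0 0 0 0 0 0" --pt "0 0 -0.01 0 0 0" --pt "0 0 -0.035 0 0 0" --pt "0 0 -0.07 0 0 0" --pt "0 0 -0.1 0 0 0" --pt "0 0 -0.11 0 0 0" --pt "0 0 -0.11 0 0 0" --grip 0.06

```text
t: 25.37
tool_pos: [0.4884, -0.1025, 0.1287]
tcp_rot: [3.14, -0.007, -0.032]
contact_force: [1.0, 0.0, -0.1]
finger_gap: 0.702
```

```bash
python3 to.py .5969 .175 .12 -1 
```

```text
t 25.37 tcp [ 0.4884 -0.1025  0.1287] rpy [179.9212  -0.3788  -1.8545] F [ 1.032   0.0344 -0.1473] gap mm 59.94195043544948
-> (np.float64(0.5969), np.float64(0.175), np.float64(0.12), np.float64(-1.0)) mm [  99.4 -280.9    9. ] deg [ 0.08 -0.38 -0.85] rows 7.1
```

Emit:
send_rows --pt "0.01 -0.025 0 0 0 -0.4" --pt "0.023 -0.062 0 0 0 -0.8" --pt "0.036 -0.1 0 0 0 -0.8" --pt "0.049 -0.138 0 0 0 -0.8" --pt "0.062 -0.175 0 0 0 -0.8" --pt "0.075 -0.212 0 0 0 -0.8" --pt "0.088 -0.248 0 0 0 -0.8" --pt "0.097 -0.272 0 0 0 -0.8" --pt "0.1 -0.281 0.01 0 0 -0.8" --pt "0.1 -0.281 0.01 0 0 -0.8" --pt "0.1 -0.281 0.01 0 0 -0.8" --pt "0.1 -0.281 0.01 0 0 -0.8" --pt "0.1 -0.281 0.01 0 0 -0.8" --grip 0.072

```text
t: 26.45
tool_pos: [0.5952, 0.1725, 0.1154]
tcp_rot: [3.139, 0.0, -0.022]
contact_force: [1.3, 0.8, -0.2]
finger_gap: 0.843
```

```bash
python3 to.py .5969 .175 .006 -1; python3 - <<'E'
from h import *
t=grab("top");s=grab("scene")
a=crop(t,365,190,120,100,4);b=crop(s,140,190,160,100,4)
b=cv2.resize(b,(500,312));a=cv2.resize(a,(300,250));a=cv2.copyMakeBorder(a,0,62,0,0,cv2.BORDER_CONSTANT)
cv2.imwrite("pics/g8.png",cv2.convertScaleAbs(np.hstack([a,b]),alpha=1.3))
E
```

```text
t 26.45 tcp [0.5952 0.1725 0.1154] rpy [179.8671   0.0218  -1.2432] F [ 1.283   0.802  -0.1991] gap mm 72.01328912897011
-> (np.float64(0.5969), np.float64(0.175), np.float64(0.006), np.float64(-1.0)) mm [  1.7  -2.8 109.4] deg [ 0.13  0.02 -0.24] rows 2.6
```

View pics/g8.png

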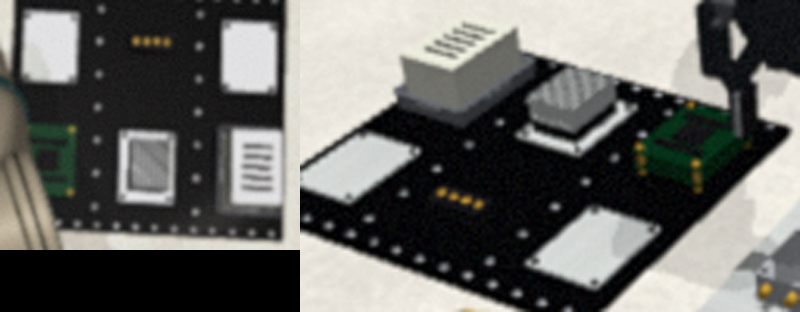

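The converter is centred on bay_mid and the cover sits level in the housing. Radio next.

Emit:
send_rows --pt "0.001 -0.001 0.01 0 0 0" --pt "0.001 -0.001 0.035 0 0 0" --pt "0.001 -0.001 0.07 0 0 0" --pt "0.001 -0.001 0.093 0 0 0" --pt "0.001 -0.001 0.103 0 0 0" --pt "0.001 -0.001 0.108 0 0 0" --pt "0.001 -0.001 0.109 0 0 0" --pt "0.001 -0.001 0.109 0 0 0" --pt "0.001 -0.001 0.109 0 0 0"

```text
t: 27.3
tool_pos: [0.5978, 0.1766, 0.008]
tcp_rot: [-3.141, -0.003, -0.019]
contact_force: [-0.4, -0.4, 0.2]
finger_gap: 0.839
```

Emit:
send_rows --pt "0 0 0 0 0 0" --pt "0 0 0 0 0 0" --pt "0 0 0 0 0 0" --pt "0 0 0 0 0 0" --pt "0 0 0 0 0 0" --pt "0 0 0 0 0 0" --grip 0.03 --force 45

```text
t: 27.8
tool_pos: [0.5975, 0.1765, 0.0079]
tcp_rot: [3.142, -0.002, -0.018]
contact_force: [-0.6, -0.8, 7.2]
finger_gap: 0.501
```

Emit:
send_rows --pt "0 0 -0.01 0 0 0" --pt "0 0 -0.035 0 0 0" --pt "0 0 -0.065 0 0 0" --pt "0 0 -0.085 0 0 0" --pt "0 0 -0.09 0 0 0" --pt "0 0 -0.09 0 0 0" --pt "0 0 -0.09 0 0 0" --pt "0 0 -0.09 0 0 0"

```text
t: 28.47
tool_pos: [0.5953, 0.1762, 0.0952]
tcp_rot: [3.14, 0.002, -0.018]
contact_force: [0.0, 0.4, -0.5]
finger_gap: 0.509
```

```bash
python3 to.py .6305 .0133 .095 -1.84 .6305 .0133 .015 -1.84
```

```text
t 28.47 tcp [0.5953 0.1762 0.0952] rpy [179.9192   0.1251  -1.049 ] F [ 0.0027  0.4434 -0.5194] gap mm 43.464339793048744
-> (np.float64(0.6305), np.float64(0.0133), np.float64(0.095), np.float64(-1.84)) mm [ 38.1 162.2   0.3] deg [0.08 0.12 0.79] rows 4.0
-> (np.float64(0.6305), np.float64(0.0133), np.float64(0.015), np.float64(-1.84)) mm [ 38.3 162.1  80.3] deg [0.08 0.12 0.79] rows 4.4
```

Emit:
send_rows --pt "0.004 0.015 0 0 0 0.3" --pt "0.012 0.05 0 0 0 0.8" --pt "0.021 0.088 0 0 0 0.8" --pt "0.03 0.126 0 0 0 0.8" --pt "0.035 0.15 0 0 0 0.8" --pt "0.037 0.162 0 0 0 0.8" --pt "0.037 0.162 0.02 0 0 0.8" --pt "0.037 0.162 0.045 0 0 0.8" --pt "0.037 0.162 0.06 0 0 0.8" --pt "0.037 0.162 0.065 0 0 0.8" --pt "0.037 0.162 0.065 0 0 0.8" --pt "0.037 0.162 0.065 0 0 0.8" --pt "0.037 0.162 0.065 0 0 0.8"

```text
t: 29.55
tool_pos: [0.6314, 0.0141, 0.0325]
tcp_rot: [3.141, -0.002, -0.032]
contact_force: [0.7, 0.0, -1.2]
finger_gap: 0.508
```

Emit:
send_rows --pt "0 0 0.004 0 0 0" --pt "0 0 0.007 0 0 0" --pt "0 0 0.01 0 0 0" --pt "0 0 0.012 0 0 0" --pt "0 0 0.013 0 0 0" --pt "0 0 0.013 0 0 0"

```text
t: 30.05
tool_pos: [0.6304, 0.0137, 0.0184]
tcp_rot: [3.141, -0.0, -0.032]
contact_force: [0.1, -0.2, -0.9]
finger_gap: 0.506
```

```bash
python3 to.py .6305 .0133 .015 -1.84
```

```text
t 30.05 tcp [0.6304 0.0137 0.0184] rpy [179.9623  -0.0003  -1.857 ] F [ 0.0617 -0.1894 -0.9216] gap mm 43.182206049203735
-> (np.float64(0.6305), np.float64(0.0133), np.float64(0.015), np.float64(-1.84)) mm [0.1 0.4 3.4] deg [ 0.04 -0.   -0.02] rows 0.1
```

Emit:
send_rows --pt "0 0 0.001 0 0 0" --pt "0 0 0.002 0 0 0" --pt "0 0 0.0025 0 0 0" --pt "0 0 0.0025 0 0 0" --pt "0 0 0.0025 0 0 0"

```text
t: 30.47
tool_pos: [0.6308, 0.0136, 0.0169]
tcp_rot: [3.141, -0.001, -0.032]
contact_force: [-1.3, -0.3, 5.9]
finger_gap: 0.506
```

The radio touches its plate at 6 N. I'll release, lift and move aside to check.

Emit:
send_rows --pt "0 0 -0.0003 0 0 0" --pt "0 0 -0.0003 0 0 0" --pt "0 0 -0.0003 0 0 0" --pt "0 0 -0.0003 0 0 0" --pt "0 0 -0.01 0 0 0" --pt "0 0 -0.035 0 0 0" --pt "0 0 -0.07 0 0 0" --pt "0 0 -0.1 0 0 0" --pt "0 -0.03 -0.11 0 0 0" --pt "0 -0.065 -0.11 0 0 0" --pt "0 -0.1 -0.11 0 0 0" --pt "0 -0.135 -0.11 0 0 0" --pt "0 -0.17 -0.11 0 0 0" --pt "0 -0.205 -0.11 0 0 0" --pt "0 -0.24 -0.11 0 0 0" --pt "0 -0.27 -0.11 0 0 0" --pt "0 -0.29 -0.11 0 0 0" --pt "0 -0.3 -0.11 0 0 0" --pt "0 -0.3 -0.11 0 0 0" --pt "0 -0.3 -0.11 0 0 0" --grip 0.06

```text
t: 32.13
tool_pos: [0.6404, 0.3123, 0.1261]
tcp_rot: [3.139, -0.001, -0.033]
contact_force: [-0.4, -0.6, -0.4]
finger_gap: 0.703
```

```bash
python3 to.py; python3 - <<'E'
from h import *
t=grab("top","top9");s=grab("scene","scene9")
a=crop(t,365,180,120,110,4);b=cv2.resize(crop(s,120,190,180,110,4),None,fx=400/720,fy=400/720);a=cv2.resize(a,(400,367))
# slot centre of cover in top view, plane z=.056; fins/radio masks
g=cv2.cvtColor(t,cv2.COLOR_BGR2GRAY)
def rep(name,x,y,z,lo,hi):
    r=cv2.cvtColor(rectify(t,z,x-.05,x+.05,y-.035,y+.035,.25),cv2.COLOR_BGR2GRAY)
    m=cv2.inRange(r,lo,hi); 
    return r,m
r,_=rep("cover",.4829,-.2222,.056,0,0)
th,m=cv2.threshold(r[60:340,40:240],0,255,cv2.THRESH_BINARY_INV+cv2.THRESH_OTSU)
cs=[c for c in cv2.findContours(m,0,2)[0] if 300<cv2.contourArea(c)<4000]
for c in cs:
    (u,v),wh,an=cv2.minAreaRect(c); print("slot x",.4829+.05-(v+60)*.25e-3,"y",-.2222+.035-(u+40)*.25e-3,np.array(wh)*.25,an)
out=[]
for x,y,z in((.4866,-.1023,.042),(.6305,.0133,.034)):
    q=rectify(t,z,x-.05,x+.05,y-.05,y+.05,.5); q=cv2.resize(q,(233,233),interpolation=cv2.INTER_CUBIC); cv2.line(q,(111,116),(121,116),(0,0,255),1);cv2.line(q,(116,111),(116,121),(0,0,255),1); out.append(q)
row=np.hstack(out); row=cv2.copyMakeBorder(row,0,0,0,800-row.shape[1],cv2.BORDER_CONSTANT)
b=cv2.copyMakeBorder(b,0,367-b.shape[0],0,0,cv2.BORDER_CONSTANT)
cv2.imwrite("pics/g9.png",cv2.convertScaleAbs(np.vstack([np.hstack([a,b]),row]),alpha=1.3))
E
```

```text
t 32.13 tcp [0.6404 0.3123 0.1261] rpy [179.8786  -0.0357  -1.87  ] F [-0.3548 -0.6123 -0.3625] gap mm 60.00192094940915
slot x 0.4587117256164551 y -0.22206107635498046 [36.3363  8.1253] 2.544804573059082
slot x 0.47057723083496095 y -0.22253320808410645 [35.3995  8.8449] 5.33215856552124
slot x 0.48306355133056644 y -0.22180785484313964 [33.9023  8.5059] 4.635463714599609
slot x 0.4950597232818604 y -0.2236947681427002 [34.0588  8.7317] 3.317781448364258
slot x 0.50765 y -0.2237 [ 7.5 34. ] 90.0
```

View pics/g9.png

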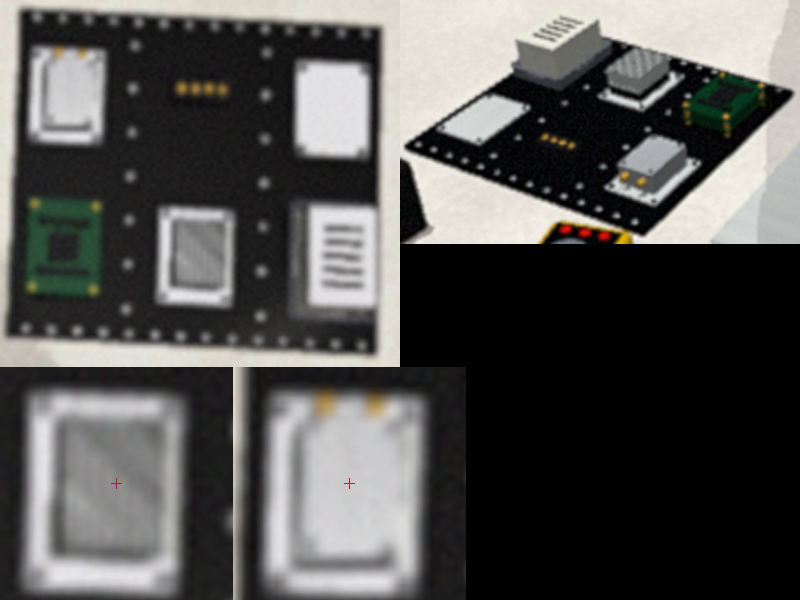

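The final view shows:
- **Radio:** centred on bay_left, within about 2 mm of the mark at (349,483).
- **Converter:** centred on bay_mid, by the mark at (116,483).
- **Cover:** its slots average (0.483, -0.223), against the housing at (0.4829, -0.2222).

I'll check the jar numerically and hand in.

```bash
python3 - <<'E'
from h import *
a=cv2.imread("pics/scene0.png");b=cv2.imread("pics/scene9.png")
r=cv2.matchTemplate(b[245:300,320:380],a[260:283,338:358],cv2.TM_CCOEFF_NORMED);_,v,_,l=cv2.minMaxLoc(r);print("jar match",v,"shift px",l[0]-18,l[1]-15)
print(env.sense()["contact_force"],env.sense()["joint_velocities"]);print(env.hand_in())
E
```

```text
jar match 0.784883439540863 shift px 0 0
[ 0.1487 -0.1583 -0.1878] [ 0.007  -0.0008 -0.0016  0.0013 -0.002  -0.0021 -0.0029]
the job is handed in; nothing more can be done
None
```

All four parts are in place and I handed the job in at about 32 s; `env.hand_in()` gives no verdict. I put the pack in the housing, pushed the cover home over it, and laid the converter on bay_mid and the steel radio on bay_left (behind the computer).

**Last checks:**
- **Pack:** centred in the housing to about 1 mm and flat, checked before the cover went on.
- **Cover:** its slots average within about 1 mm of the housing centre. It looks level and its corners matched the home position. The top stopped rigidly at z≈0.057–0.058, against 0.056 when home and 0.064 when resting on the clips.
- **Converter and radio:** both within about 2 mm of their plate centres and aligned by eye.
- **Jar:** image matching found a 0 px shift, with a moderate score of 0.78, probably because of the arm's shadow.
- **Robot:** contact force was near zero when I handed in.

**What disagreed or went less cleanly:**
- The pack, converter and radio touched down about 3 mm higher than I computed, so the converter was briefly set down at 39 N.
- The cover went the other way, meeting the clips about 4 mm lower than computed. It was already home when I released it.
- My confirming press on the cover reached 50 N, more than I intended, though through the fingertips and under the 120 N wrist limit.
- I did not measure the cover's tilt separately.

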